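# Third hand at the drawer-front jig

### The job

Be my third hand while I screw the drawer front: on the jig board, slide the drawer front along until its left end sits square and tight against the fixed end block, before you start compressing the sprung fence. Then, keeping that end against the block, press the drawer front's long edge squarely into the sprung fence with a steady 10 N or so, so that the brass pointer stands between the two pins, never driving the fence to the end of its travel. Finish still holding it pressed like that, do not let go, and leave the small things round the jig where they are.

Things in the scene. Friction and masses are not known exactly. Their poses are not given: they have to be found in the camera images.
- jig: Light waxed (slippery) plywood jig board fixed on the worktop, 270 (x) x 350 (y) x 12 mm thick, spanning x -125..+145, y -175..+175 in its own frame. Origin on its underside, z up, +x away from the robot (to the fence), +y to the robot's left (to the end block), give or take its yaw. It carries the end block, the sprung fence, a backing rail behind it (front face x = +116, top 38 mm above the worktop) and a gauge strip.
- stop_face (a point): Point on the flat face of the fixed wooden end block, 24 mm above the worktop, at jig (0, +120 mm); axes as the jig's. The block stands at the board's left end, spans jig x -115..+60, is 24 mm wide, its top 42 mm above the worktop. The drawer front's left end comes against this face moving along jig +y.
- gauge (a point): Gauge strip at the right end of the fence: small fixed wooden strip (jig x +42..+94, y -156..-144, top 34 mm above the worktop) with two thin upright steel pins, 8 mm tall and 8 mm apart along x, at 6 and 14 mm of fence travel. This point lies midway between the pins, at 10 mm of travel. The brass pointer on the fence passes over the strip.
- fence (a joint): Travel in m of the sprung wooden fence along jig +x: 0 at rest, end of travel 0.020. A bar parallel to jig y (jig y -120..+110), 22 mm thick, top 35 mm above the worktop; it only slides along x. Springs push it back: about 2 N to start it, then 0.8 N more per mm (10 N at 10 mm). Its brass pointer is between the pins at 0.006 to 0.014.
- fence_face (a point): Point on the fence's front (robot side) face, which moves with it; 24 mm above the worktop. At rest it lies at jig (+45 mm, 0); axes as the jig's.
- drawer_front: Dark wooden drawer front lying flat and loose on the jig board, 90 (x) x 150 (y, its length) x 24 mm thick, about 0.4 kg. Origin at the centre of its underside, z up. A brass bar pull stands on it. When it just touches block and fence its origin is at jig (0, +45 mm); it starts 35 to 105 mm short of that in y and 25 to 50 mm in x, turned by up to 0.2 rad.
- pull (a point): Centre of the brass bar pull on the drawer front, 42 mm above the drawer front's underside (54 mm above the worktop). The bar runs along the drawer front's y (length), 70 mm long, 12 mm wide (x), 14 mm high, on two 9 mm posts; 11 mm of free height between the bar and the wood. It can be gripped from above across its 12 mm width. Axes as the drawer front's.
- front_end (a point): Centre of the drawer front's left (+y) end face, the face that goes against the end block; 75 mm from the drawer front's centre. Axes as the drawer front's.
- match_box: Match box, 36x53x15 mm, on the worktop to the right of the jig; leave it.
- polish_tin: Round tin, 67 mm across, 44 mm high, to the right of the jig; leave it.
- pencil: Pencil, 142 mm long, 7 mm thick, lying behind the jig; leave it.
- cork: Wine cork, 23 mm across, 44 mm high, standing to the left of the jig; leave it.
- shot_glass: Small glass, 48 mm across, 61 mm high, to the left of the jig; leave it.
- teaspoon: Teaspoon, 138 mm long, lying in front and to the left of the jig; leave it.
Not all that is in view belongs to the job. There is more than one size of the drawer_front; the job needs the larger.

How it is judged:
By the outcome, as a careful person would: the job done as asked, in the order asked, and still so for the second after the job is handed in, while the arm keeps its last pose, push and grip.
It also fails if it takes over 38 s, if anything falls off the work surface, if the arm or the gripper's body presses on something with over 40 N, if the wrist force passes 120 N, or if a joint passes its speed limit or range.

### The arm

A 6-joint arm with a two-finger parallel gripper is mounted at the origin on a cart in front of the work surface, level with it; the furniture and walls round the work are solid. World frame = base frame: x ahead of the robot, y to its left, z up, the work surface at z = 0. Lengths are in m, angles in rad, forces in N, time in s.
With the tool pointing down it reaches from about 0.3 to 0.775 m from the base axis. Payload 14.6 kg.
Tool frame: the origin (TCP) lies on the centre line of the jaws, within the pads' length; the fingertips stand ctrl.tcp_to_tips ahead of it and the grasp point (between the pads) lies 2 mm behind it (ctrl.tcp_to_tips is the distance from the TCP to the fingertips, in m); z points along the fingers, y is the line along which they close (so a half turn about z gives the same grasp; the last joint's range is limited). The gripper opens to 94 mm and grips with 3 to 60 N. Pads are 16 mm wide; open, the fingers measure 119 mm over their backs; the gripper's body (75 mm by 177 mm) begins 78 mm behind the grasp point.
Start: joints at [-1.286, 0.3, 1.521, -0, 1.321, -0.067], TCP at [0.19, -0.516, 0.222] pointing down, gripper open.
Joint ranges: [-3.03, 3.03], [-0.79, 2.21], [0.23, 2.52], [-1.04, 4.18], [0, 3.07], [-2.55, 2.55]. Speed limits (rad/s): [2.22, 2.22, 2.57, 3.14, 3.14, 3.14].

### API

Orientations are given as [roll, pitch, yaw] about the fixed x, y, z axes, in that order (R = Rz(yaw) Ry(pitch) Rx(roll)).
In Python, from station import telemetry, viewer, hand_in, ctrl gives the robot as it stands.
- The arm moves only by the tool step_arm, never from a script. Its argument "plan" is a list of rows, each an object of numbers: "dx", "dy", "dz": the shift along the tool's x, y, z scaled (see below); "rx", "ry", "rz": the turn, a rotation vector about the tool's x, y, z scaled (see below); "claw": the closure, from 0 (fully open) to 1 (shut). In form: [{"dx": .., "dy": .., "dz": .., "rx": .., "ry": .., "rz": .., "claw": ..}, ...]. A call has 1 to 10 rows; each row shifts and turns the commanded pose from where the row before left it, along the tool's axes as they then stand; what a row does not reach is not made up. The controller multiplies each number of a shift by 0.1 m and each number of a turn by 90 degrees. A row lasts 1/10 s, in which the tool goes at most 50 mm and 8.59 degrees, less where a joint would pass 70% of its speed; a pose out of reach is approached as far as the arm can. A call with a number of a shift or a turn outside -1 to 1 is refused whole. A call with a gripper value outside its range is refused whole. The fingers move at their own pace and stop on an object; "grip_force" is the grip in N (left out, the last holds). Time passes only in rows, so rows that do not move let the fingers close. It gives the time, the measured TCP pose, the force, the opening and the grip force at its end, in the units of the state.
- telemetry.get_obs(): the state, without advancing time (a new reading comes with each control period).
- viewer.camera(name): name is "scene" or "top" or "wrist"; returns a dict with "img" (420x560x3 uint8, red, green, blue), "z_map" (420x560 float32, m along the optical axis (not along the pixel's ray), 0 where there is no reading), "fx", "fy", "cx", "cy" (pixels), "R" (3x3) and "t" (3): a world point X has camera coordinates R X + t; the wrist camera has in their place "tool_from_camera" (4x4, takes a point from camera to tool coordinates, whose origin is the TCP and whose axes are the flange's). Camera axes: x right, y down, z forward; pixel columns grow to the right and rows downward; lengths in m; the calibration is good to about 2 mm. The wrist camera is an equidistant fisheye: a pixel r from the principal point sees the ray r / f radians off the axis. A picture is of the moment at which its call begins: read the wrist's pose just before it.
- hand_in(): hands the job in; it is judged then, once.
Trained networks look in a picture, given as the dict that the camera call returned (one of the last four; its "shot" number tells which), for a name from the list of things; names that differ only in an ending like _2 or _b are one class to them, and where a whole thing is asked for, a point or a joint stands for the part that bears it (a point fixed in the world has none). Each returns a list of dicts, best first, with "score" (0 to 1); they miss things now and then, are a little off and sometimes report something else, mostly with a low value. They report only what shows in the picture. A call takes as long as a camera call. They do not tell look-alikes from the thing itself.
- viewer.recognise(target, picture): "rect" ([left, top, right, bottom] in pixels, round what is visible of it).
The state is a dict: "time_s": time; "qpos": joint angles; "joint_vel": joint speeds; "tau": joint torques, N m; "ee_pos": TCP position; "eef_rot": TCP orientation; "force": force on the tool from outside, world axes, zero at the start; "moment": the same for the moment, N m; "grip_width": finger opening in m; "grip_force": force on a finger pad.
Only numpy, scipy, OpenCV 4.12 (cv2) and the standard library are available. Lean on these libraries where they do the work, as an engineer would, in place of code of your own. Each camera call takes 0.05 s, during which the arm holds its last target. There are 200 camera calls.

## Working session

There is one attempt and no reset: what is moved stays moved. The work goes in short steps, Python scripts to look and compute and a tool call to move; the robot and the scene stay as the last step left them, time stands still between calls to the robot, and variables do not carry over. Pictures are saved under pics/ and viewed, at most 10 in all, crops included, and the job is handed in when it is done.

Besides the shell and the picture viewer there is one more tool, called after "Call:" as name(argument=value, ...) on one line, values as JSON. step_arm: Moves the arm, as the interface text tells. Shifts and turns lie within -1 to 1; 1 stands for 0.1 m of shift or 90 degrees of turn. Its arguments: {"type":"object","properties":{"plan":{"type":"array"},"grip_force":{"type":"number"}},"required":["plan"]}

```bash
mkdir -p pics; cat > h.py <<'E'
import numpy as np, cv2
from station import telemetry, viewer, ctrl
def world(p,u,v,z=None):
    if z is None: z=p["z_map"][v,u]
    c=np.stack([(u-p["cx"])/p["fx"]*z,(v-p["cy"])/p["fy"]*z,z+0*u],-1)
    return (c-p["t"])@np.array(p["R"])
E
python3 - <<'E'
from h import *
o=telemetry.get_obs()
print({k:np.round(v,3) for k,v in o.items()},ctrl.tcp_to_tips)
ims=[]
for n in("top","scene"):
    p=viewer.camera(n); cv2.imwrite(f"pics/{n}1.png",p["img"][:,:,::-1])
    for t in("drawer_front","pull","jig","fence","gauge"):
        for d in viewer.recognise(t,p)[:3]:
            l,tp,r,b=d["rect"]; u=int((l+r)/2);v=int((tp+b)/2)
            print(n,t,round(d["score"],2),np.round(d["rect"]),np.round(world(p,u,v),3))
E
```

```text
{'time_s': np.float64(0.0), 'qpos': array([-1.286,  0.3  ,  1.522,  0.   ,  1.321, -0.067]), 'joint_vel': array([ 0.001, -0.   ,  0.001,  0.002, -0.   ,  0.001]), 'tau': array([-1.0000e-03, -5.3181e+01, -3.5274e+01,  7.1000e-02,  2.4000e-02,
       -0.0000e+00]), 'ee_pos': array([ 0.189, -0.516,  0.222]), 'eef_rot': array([-3.14 , -0.   ,  0.352]), 'force': array([ 1.282, -0.401,  0.26 ]), 'moment': array([ 0.004, -0.029,  0.028]), 'grip_force': np.float64(0.0), 'grip_width': np.float64(0.094)} 0.017
top drawer_front 0.92 [246. 231. 307. 277.] [0.444 0.047 0.062]
top drawer_front 0.73 [392. 244. 437. 278.] [ 0.429 -0.311  0.038]
top pull 0.69 [243. 230. 304. 278.] [0.444 0.054 0.062]
top pull 0.62 [390. 246. 436. 281.] [ 0.424 -0.309  0.036]
top pull 0.55 [225. 206. 316. 223.] [0.55  0.064 0.039]
top jig 0.97 [194. 182. 334. 289.] [0.494 0.081 0.038]
top fence 0.87 [226. 208. 312. 222.] [0.55  0.069 0.035]
top gauge 0.94 [194. 178. 334. 288.] [0.504 0.083 0.01 ]
scene drawer_front 0.85 [347. 166. 370. 196.] [ 0.428 -0.297  0.017]
scene drawer_front 0.56 [287. 220. 342. 263.] [0.428 0.077 0.037]
scene pull 0.87 [285. 218. 343. 262.] [0.432 0.074 0.037]
scene pull 0.61 [351. 171. 374. 193.] [ 0.417 -0.305  0.015]
scene jig 0.72 [243. 220. 244. 226.] [0.665 0.055 0.002]
scene jig 0.61 [208. 196. 358. 304.] [0.501 0.116 0.011]
scene fence 0.93 [251. 205. 300. 253.] [0.548 0.073 0.033]
scene gauge 0.93 [215. 199. 359. 305.] [0.49  0.119 0.01 ]
scene gauge 0.24 [251. 206. 300. 253.] [0.548 0.073 0.033]
```

View pics/top1.png

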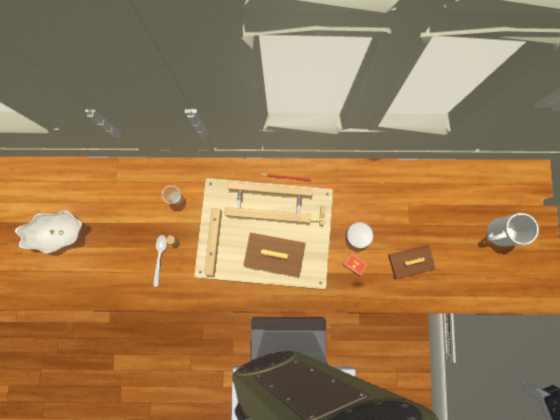

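Call:
step_arm(plan=[{"dx": 0.3,"dy": -0.31,"dz": -0.05,"claw": 0},{"dx": 0.3,"dy": -0.31,"dz": -0.05,"claw": 0},{"dx": 0.3,"dy": -0.31,"dz": -0.05,"claw": 0},{"dx": 0.3,"dy": -0.31,"dz": -0.05,"claw": 0},{"dx": 0.3,"dy": -0.31,"dz": -0.05,"claw": 0},{"dx": 0.3,"dy": -0.31,"dz": -0.05,"claw": 0},{"dx": 0.3,"dy": -0.31,"dz": -0.05,"claw": 0},{"dx": 0.3,"dy": -0.31,"dz": -0.05,"claw": 0},{"dx": 0.3,"dy": -0.31,"dz": -0.05,"claw": 0},{"dx": 0.3,"dy": -0.31,"dz": -0.05,"claw": 0}])

```text
$.plan[0]: bad value
```

Call:
step_arm(plan=[{"dx": 0.3,"dy": -0.31,"claw": 0},{"dx": 0.3,"dy": -0.31,"claw": 0},{"dx": 0.3,"dy": -0.31,"claw": 0},{"dx": 0.3,"dy": -0.31,"claw": 0},{"rz": -0.095,"claw": 0},{"rz": -0.095,"claw": 0},{"rz": -0.095,"claw": 0},{"rz": -0.095,"claw": 0},{"rz": -0.095,"claw": 0},{"rz": -0.095,"claw": 0}])

```text
$.plan[0]: bad value
```

Call:
step_arm(plan=[{"rz": -0.095,"claw": 0},{"rz": -0.095,"claw": 0},{"claw": 0},{"claw": 0}])

```text
$.plan[0]: bad value
```

```bash
python3 - <<'E'
from h import *
o=telemetry.get_obs(); p=viewer.camera("wrist")
print(o["time_s"],o["ee_pos"],o["eef_rot"],o["force"],p["fx"],p["cx"],p["cy"]); print(np.round(p["tool_from_camera"],3))
cv2.imwrite("pics/w1.png",p["img"][:,:,::-1])
np.savez("w1.npz",img=p["img"],z=p["z_map"],T=p["tool_from_camera"],fx=p["fx"],fy=p["fy"],cx=p["cx"],cy=p["cy"],pos=o["ee_pos"],rot=o["eef_rot"])
for t in("drawer_front","pull","fence","gauge","stop_face"):
    print(t,[(round(d["score"],2),np.round(d["rect"])) for d in viewer.recognise(t,p)[:3]])
E
```

```text
0.6 [ 0.18951406 -0.51631623  0.22246453] [3.14156132e+00 1.06441021e-05 3.51797847e-01] [ 0.95135605 -0.67298207  0.16006643] 325.19226210127806 278.1023688701839 203.34285930169378
[[ 0.001 -0.962 -0.273  0.08 ]
 [ 1.     0.001 -0.    -0.001]
 [ 0.001 -0.273  0.962 -0.162]
 [ 0.     0.     0.     1.   ]]
drawer_front []
pull []
fence []
gauge []
stop_face []
```

View pics/w1.png

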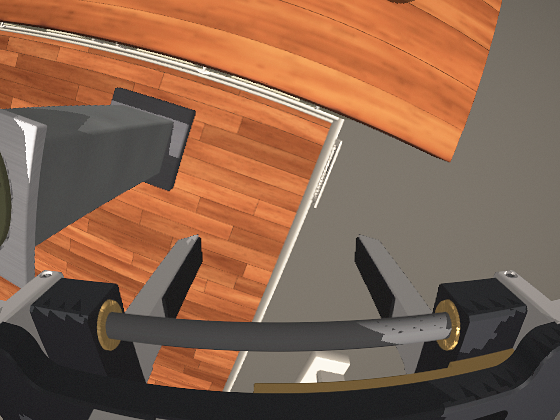

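The arm did not move: the picture shows only the floor and the bench edge, with the fingers at (180,270) and (375,270). Each row probably needs every key.

Call:
step_arm(plan=[{"dx": 0.3,"dy": -0.31,"dz": -0.05,"rx": 0,"ry": 0,"rz": 0,"claw": 0},{"dx": 0.3,"dy": -0.31,"dz": -0.05,"rx": 0,"ry": 0,"rz": 0,"claw": 0},{"dx": 0.3,"dy": -0.31,"dz": -0.05,"rx": 0,"ry": 0,"rz": 0,"claw": 0},{"dx": 0.3,"dy": -0.31,"dz": -0.05,"rx": 0,"ry": 0,"rz": 0,"claw": 0},{"dx": 0.3,"dy": -0.31,"dz": -0.05,"rx": 0,"ry": 0,"rz": 0,"claw": 0},{"dx": 0.3,"dy": -0.31,"dz": -0.05,"rx": 0,"ry": 0,"rz": 0,"claw": 0},{"dx": 0.3,"dy": -0.31,"dz": -0.05,"rx": 0,"ry": 0,"rz": 0,"claw": 0},{"dx": 0.3,"dy": -0.31,"dz": -0.05,"rx": 0,"ry": 0,"rz": 0,"claw": 0},{"dx": 0.3,"dy": -0.31,"dz": -0.05,"rx": 0,"ry": 0,"rz": 0,"claw": 0},{"dx": 0.3,"dy": -0.31,"dz": -0.05,"rx": 0,"ry": 0,"rz": 0,"claw": 0}])

```text
time_s: 1.9
ee_pos: [0.3646, -0.1202, 0.2729]
eef_rot: [3.141, -0.001, 0.352]
force: [0.1, -0.6, -0.3]
grip_width: 0.0939
grip_force: 0.0
```

Call:
step_arm(plan=[{"dx": 0.3,"dy": -0.31,"dz": 0,"rx": 0,"ry": 0,"rz": -0.09,"claw": 0},{"dx": 0.25,"dy": -0.35,"dz": 0,"rx": 0,"ry": 0,"rz": -0.09,"claw": 0},{"dx": 0.3,"dy": -0.25,"dz": 0,"rx": 0,"ry": 0,"rz": -0.09,"claw": 0},{"dx": 0.3,"dy": -0.2,"dz": 0,"rx": 0,"ry": 0,"rz": -0.09,"claw": 0},{"dx": 0,"dy": 0,"dz": 0,"rx": 0,"ry": 0,"rz": -0.09,"claw": 0},{"dx": 0,"dy": 0,"dz": 0,"rx": 0,"ry": 0,"rz": -0.09,"claw": 0},{"dx": 0,"dy": 0,"dz": 0,"rx": 0,"ry": 0,"rz": -0.09,"claw": 0},{"dx": 0,"dy": 0,"dz": 0,"rx": 0,"ry": 0,"rz": -0.09,"claw": 0},{"dx": 0,"dy": 0,"dz": 0,"rx": 0,"ry": 0,"rz": 0,"claw": 0},{"dx": 0,"dy": 0,"dz": 0,"rx": 0,"ry": 0,"rz": 0,"claw": 0}])

```text
time_s: 2.9
ee_pos: [0.404, 0.0334, 0.2725]
eef_rot: [3.141, -0.0, 1.478]
force: [0.2, 0.1, 0.0]
grip_width: 0.0936
grip_force: 0.0
```

```bash
python3 - <<'E'
from h import *
o=telemetry.get_obs(); p=viewer.camera("wrist")
print(o["time_s"],o["ee_pos"],o["eef_rot"],o["force"])
cv2.imwrite("pics/w2.png",p["img"][:,:,::-1])
np.savez("w2.npz",img=p["img"],z=p["z_map"],T=p["tool_from_camera"],fx=p["fx"],fy=p["fy"],cx=p["cx"],cy=p["cy"],pos=o["ee_pos"],rot=o["eef_rot"])
for t in("drawer_front","pull","fence","gauge"):
    print(t,[(round(d["score"],2),np.round(d["rect"])) for d in viewer.recognise(t,p)[:3]])
E
```

```text
2.9 [0.40399692 0.03336549 0.27249664] [ 3.14148323e+00 -1.07791220e-05  1.47843101e+00] [0.22009182 0.05970769 0.02754798]
drawer_front [(0.83, array([282., 351., 338., 380.])), (0.59, array([266.,  94., 348., 219.]))]
pull [(0.92, array([283., 349., 336., 385.])), (0.63, array([266.,  99., 354., 220.]))]
fence [(0.82, array([371.,  47., 396., 249.]))]
gauge [(0.92, array([245.,   4., 444., 258.]))]
```

View pics/w2.png

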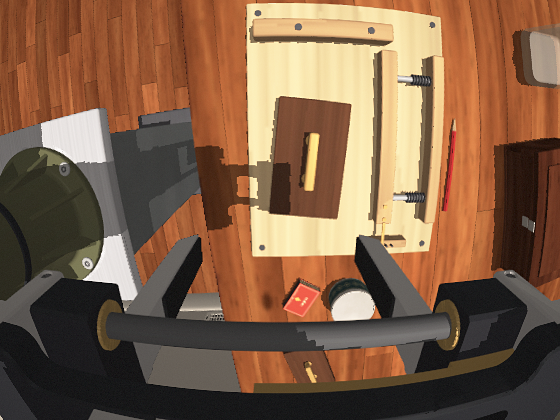

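The wrist view shows the drawer front (corners about (280,97), (351,104), (337,218), (269,211)), its pull at (311,162), the fence at column 386, the block at (322,30) and the gauge at (395,240). Next I fit these from depth.

```bash
cat >> h.py <<'E'
from scipy.spatial.transform import Rotation as Ro
def wcloud(d):
    v,u=np.mgrid[0:420,0:560]; x=(u-d["cx"])/d["fx"]; y=(v-d["cy"])/d["fy"]
    th=np.hypot(x,y); s=np.where(th>1e-6,np.tan(th)/np.maximum(th,1e-6),1); z=d["z"]
    c=np.stack([x*s*z,y*s*z,z,np.ones_like(z)],-1)@np.array(d["T"]).T
    return c[...,:3]@Ro.from_euler("xyz",d["rot"]).as_matrix().T+d["pos"]
def rect(P):
    (c,s,a)=cv2.minAreaRect(P[:,:2].astype(np.float32)*1000)
    if a>45: a-=90; s=s[::-1]
    return np.round(c,1),np.round(s,1),round(np.radians(a),4)
E
python3 - <<'E'
from h import *
d=np.load("w2.npz"); X=wcloud(d); v,u=np.mgrid[0:420,0:560]
def box(l,t,r,b,z0,z1):
    m=(u>l)&(u<r)&(v>t)&(v<b)&(X[...,2]>z0)&(X[...,2]<z1); m=cv2.morphologyEx(m.astype(np.uint8),cv2.MORPH_OPEN,np.ones((3,3)))>0
    print(m.sum(),np.round(np.median(X[m][:,2]),4)); return X[m]
for n,a in dict(drawer=(262,90,358,225,.028,.075),pull=(298,120,328,200,.053,.075),fence=(365,40,399,222,.028,.05),rail=(420,45,450,230,.03,.05),block=(245,10,400,50,.033,.06),gauge=(375,230,410,252,.026,.05)).items():
    P=box(*a); print(n,rect(P),np.round(P.mean(0),4))
# board edges
P=box(240,2,450,262,.006,.06); print("board",rect(P))
E
```

```text
8329 0.0357
drawer (array([445.1,  53.6]), array([ 89.9, 151.1]), np.float64(-0.1779)) [0.4446 0.0562 0.0375]
611 0.0603
pull (array([444.5,  54.4]), array([12.4, 69.8]), np.float64(-0.1893)) [0.4445 0.056  0.06  ]
2863 0.0341
fence (array([548.8,  74.6]), array([ 23.8, 225.5]), np.float64(-0.0768)) [0.5482 0.077  0.034 ]
2168 0.0374
rail (array([617.1,  68.3]), array([ 19.3, 228.4]), np.float64(-0.0778)) [0.6159 0.0697 0.0369]
2684 0.0416
block (array([477.3, 216.1]), array([175.4,  25.1]), np.float64(-0.081)) [0.4744 0.2151 0.0413]
228 0.0335
gauge (array([554.5, -71.5]), array([40.6, 15.4]), np.float64(-0.2688)) [ 0.5553 -0.0706  0.0334]
46412 0.0125
board (array([503.3,  81.8]), array([270. , 351.1]), np.float64(-0.079))
```

Call:
step_arm(plan=[{"dx": 0.25,"dy": 0.39,"dz": 0,"rx": 0,"ry": 0,"rz": 0.058,"claw": 0},{"dx": 0,"dy": 0,"dz": 0.4,"rx": 0,"ry": 0,"rz": 0,"claw": 0},{"dx": 0,"dy": 0,"dz": 0.4,"rx": 0,"ry": 0,"rz": 0,"claw": 0},{"dx": 0,"dy": 0,"dz": 0.4,"rx": 0,"ry": 0,"rz": 0,"claw": 0},{"dx": 0,"dy": 0,"dz": 0.4,"rx": 0,"ry": 0,"rz": 0,"claw": 0},{"dx": 0,"dy": 0,"dz": 0,"rx": 0,"ry": 0,"rz": 0,"claw": 0},{"dx": 0,"dy": 0,"dz": 0,"rx": 0,"ry": 0,"rz": 0,"claw": 0}])

```text
time_s: 3.85
ee_pos: [0.4454, 0.0549, 0.1134]
eef_rot: [-3.141, 0.0, 1.391]
force: [0.2, 0.3, -0.6]
grip_width: 0.0941
grip_force: 0.0
```

Call:
step_arm(plan=[{"dx": 0,"dy": 0,"dz": 0.27,"rx": 0,"ry": 0,"rz": 0,"claw": 0.5},{"dx": 0,"dy": 0,"dz": 0.27,"rx": 0,"ry": 0,"rz": 0,"claw": 0.5},{"dx": 0,"dy": 0,"dz": 0,"rx": 0,"ry": 0,"rz": 0,"claw": 0.8},{"dx": 0,"dy": 0,"dz": 0,"rx": 0,"ry": 0,"rz": 0,"claw": 1},{"dx": 0,"dy": 0,"dz": 0,"rx": 0,"ry": 0,"rz": 0,"claw": 1},{"dx": 0,"dy": 0,"dz": 0,"rx": 0,"ry": 0,"rz": 0,"claw": 1},{"dx": 0,"dy": 0,"dz": 0,"rx": 0,"ry": 0,"rz": 0,"claw": 1},{"dx": 0,"dy": 0,"dz": 0,"rx": 0,"ry": 0,"rz": 0,"claw": 1}], grip_force=30)

```text
time_s: 4.65
ee_pos: [0.4453, 0.0549, 0.0589]
eef_rot: [3.141, -0.0, 1.392]
force: [-0.6, 0.0, 0.0]
grip_width: 0.0335
grip_force: 0.0
```

Call:
step_arm(plan=[{"dx": 0,"dy": 0,"dz": 0,"rx": 0,"ry": 0,"rz": 0,"claw": 1},{"dx": 0,"dy": 0,"dz": 0,"rx": 0,"ry": 0,"rz": 0,"claw": 1},{"dx": 0,"dy": 0,"dz": 0,"rx": 0,"ry": 0,"rz": 0,"claw": 1},{"dx": 0,"dy": 0,"dz": 0,"rx": 0,"ry": 0,"rz": 0,"claw": 1},{"dx": 0,"dy": 0,"dz": 0,"rx": 0,"ry": 0,"rz": 0,"claw": 1}])

```text
time_s: 5.15
ee_pos: [0.445, 0.0549, 0.0585]
eef_rot: [-3.142, 0.0, 1.392]
force: [-0.1, 0.1, 1.4]
grip_width: 0.0115
grip_force: 30.0
```

Call:
step_arm(plan=[{"dx": 0,"dy": 0,"dz": 0,"rx": 0,"ry": 0,"rz": -0.032,"claw": 1},{"dx": 0,"dy": 0,"dz": 0,"rx": 0,"ry": 0,"rz": -0.032,"claw": 1},{"dx": 0.13,"dy": 0.05,"dz": 0,"rx": 0,"ry": 0,"rz": 0,"claw": 1},{"dx": 0.13,"dy": 0.05,"dz": 0,"rx": 0,"ry": 0,"rz": 0,"claw": 1},{"dx": 0.13,"dy": 0.05,"dz": 0,"rx": 0,"ry": 0,"rz": 0,"claw": 1},{"dx": 0.13,"dy": 0.05,"dz": 0,"rx": 0,"ry": 0,"rz": 0,"claw": 1},{"dx": 0.13,"dy": 0.05,"dz": 0,"rx": 0,"ry": 0,"rz": 0,"claw": 1},{"dx": 0,"dy": 0,"dz": 0,"rx": 0,"ry": 0,"rz": 0,"claw": 1},{"dx": 0,"dy": 0,"dz": 0,"rx": 0,"ry": 0,"rz": 0,"claw": 1}])

```text
time_s: 6.05
ee_pos: [0.4752, 0.1181, 0.0585]
eef_rot: [3.141, -0.0, 1.493]
force: [1.1, 0.9, 1.8]
grip_width: 0.0114
grip_force: 30.0
```

```bash
python3 - <<'E'
from h import *
o=telemetry.get_obs(); p=viewer.camera("wrist")
print(o["time_s"],o["ee_pos"],o["eef_rot"],o["force"],o["moment"])
cv2.imwrite("pics/w3.png",p["img"][:,:,::-1])
np.savez("w3.npz",img=p["img"],z=p["z_map"],T=p["tool_from_camera"],fx=p["fx"],fy=p["fy"],cx=p["cx"],cy=p["cy"],pos=o["ee_pos"],rot=o["eef_rot"])
E
```

```text
6.05 [0.47521225 0.11807081 0.05846911] [ 3.14131807e+00 -1.89539935e-04  1.49288032e+00] [1.06977717 0.85210303 1.75746098] [ 0.11569265 -0.15760729 -0.00505623]
```

View pics/w3.png

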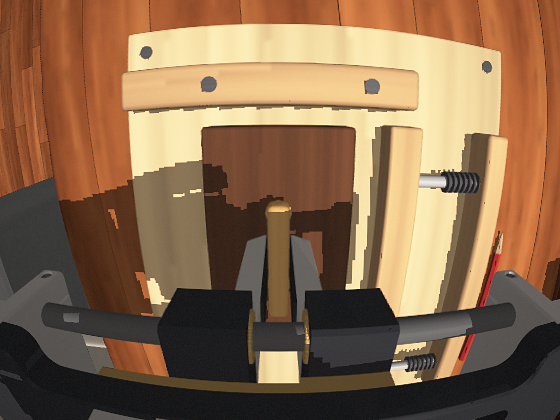

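The drawer front's left end is at row 127, just short of the block face at row 108. Its right edge is at column 354 and the fence face at column 381. Next I measure the gaps and angles.

```bash
python3 - <<'E'
from h import *
d=np.load("w3.npz"); X=wcloud(d); v,u=np.mgrid[0:420,0:560]
jo=np.array([.4933,.0826]); a=-.078; R=np.array([[np.cos(a),-np.sin(a)],[np.sin(a),np.cos(a)]])
J=(X[...,:2]-jo)@R; z=X[...,2]
def fit(t,s,deg): k=np.polyfit(t,s,1); r=s-np.polyval(k,t); g=abs(r)<.003; k=np.polyfit(t[g],s[g],1); return np.round([k[0],np.polyval(k,deg)],4)
# drawer end edge: max y per column, drawer right edge: max x per row; block bottom edge: min y per column; fence min x per row
dm=(u>195)&(u<360)&(v>118)&(v<235)&(z>.031)&(z<.041)
bm=(u>125)&(u<415)&(v>60)&(v<115)&(z>.037)&(z<.047)
fm=(u>370)&(u<425)&(v>120)&(v<300)&(z>.030)&(z<.040)
ey=[(J[dm[:,c],c,0].mean(),J[dm[:,c],c,1].max()) for c in range(215,345)if dm[:,c].any()]
e=np.array([(J[np.where(dm[:,c])[0].min(),c]) for c in range(215,345) if dm[:,c].any()]); print("end: slope,y",fit(e[:,0],e[:,1],e[:,0].mean()))
b=np.array([(J[np.where(bm[:,c])[0].max(),c]) for c in range(150,400) if bm[:,c].any()]); print("block",fit(b[:,0],b[:,1],0))
g=np.array([(J[r,np.where(dm[r])[0].max()]) for r in range(135,230) if dm[r].any()]); print("edge slope,x",fit(g[:,1],g[:,0],.045))
f=np.array([(J[r,np.where(fm[r])[0].min()]) for r in range(135,290) if fm[r].any()]); print("fence",fit(f[:,1],f[:,0],.045))
E
```

```text
end: slope,y [0.001  0.1077]
block [-0.0028  0.1199]
edge slope,x [0.0017 0.0232]
fence [0.0026 0.0455]
```

Call:
step_arm(plan=[{"dx": 0.05,"dy": 0.04,"dz": 0,"rx": 0,"ry": 0,"rz": 0,"claw": 1},{"dx": 0.05,"dy": 0.04,"dz": 0,"rx": 0,"ry": 0,"rz": 0,"claw": 1},{"dx": 0.01,"dy": 0,"dz": 0,"rx": 0,"ry": 0,"rz": 0,"claw": 1},{"dx": 0,"dy": 0,"dz": 0,"rx": 0,"ry": 0,"rz": 0,"claw": 1}])

```text
time_s: 6.5
ee_pos: [0.4841, 0.1282, 0.0585]
eef_rot: [3.141, -0.0, 1.492]
force: [0.4, 0.7, 1.3]
grip_width: 0.0116
grip_force: 30.0
```

Call:
step_arm(plan=[{"dx": 0.005,"dy": 0,"dz": 0,"rx": 0,"ry": 0,"rz": 0,"claw": 1},{"dx": 0.005,"dy": 0,"dz": 0,"rx": 0,"ry": 0,"rz": 0,"claw": 1},{"dx": 0,"dy": 0,"dz": 0,"rx": 0,"ry": 0,"rz": 0,"claw": 1}])

```text
time_s: 6.8
ee_pos: [0.4839, 0.129, 0.0585]
eef_rot: [-3.141, 0.0, 1.492]
force: [0.0, -0.6, 1.7]
grip_width: 0.0118
grip_force: 30.0
```

Call:
step_arm(plan=[{"dx": 0.005,"dy": 0,"dz": 0,"rx": 0,"ry": 0,"rz": 0,"claw": 1},{"dx": 0.005,"dy": 0,"dz": 0,"rx": 0,"ry": 0,"rz": 0,"claw": 1},{"dx": 0,"dy": 0,"dz": 0,"rx": 0,"ry": 0,"rz": 0,"claw": 1}])

```text
time_s: 7.1
ee_pos: [0.4839, 0.1295, 0.0585]
eef_rot: [-3.141, 0.001, 1.492]
force: [-2.1, -5.9, 4.6]
grip_width: 0.0115
grip_force: 30.0
```

Call:
step_arm(plan=[{"dx": 0.005,"dy": 0,"dz": 0,"rx": 0,"ry": 0,"rz": 0,"claw": 1},{"dx": 0,"dy": 0,"dz": 0,"rx": 0,"ry": 0,"rz": 0,"claw": 1},{"dx": 0,"dy": 0,"dz": 0,"rx": 0,"ry": 0,"rz": 0,"claw": 1}])

```text
time_s: 7.4
ee_pos: [0.4839, 0.1295, 0.0584]
eef_rot: [-3.141, 0.002, 1.492]
force: [-2.0, -10.3, 4.8]
grip_width: 0.0118
grip_force: 30.0
```

```bash
cat > gap.py <<'E'
from h import *
import sys
o=telemetry.get_obs(); p=viewer.camera("wrist")
print(o["time_s"],o["ee_pos"],o["eef_rot"],o["force"],o["moment"])
cv2.imwrite(f"pics/{sys.argv[1]}.png",p["img"][:,:,::-1])
d=dict(z=p["z_map"],T=p["tool_from_camera"],fx=p["fx"],fy=p["fy"],cx=p["cx"],cy=p["cy"],pos=o["ee_pos"],rot=o["eef_rot"])
X=wcloud(d); v,u=np.mgrid[0:420,0:560]
jo=np.array([.4933,.0826]); a=-.078; R=np.array([[np.cos(a),-np.sin(a)],[np.sin(a),np.cos(a)]])
J=(X[...,:2]-jo)@R; z=X[...,2]
def fit(t,s,t0):
    k=np.polyfit(t,s,1); g=abs(s-np.polyval(k,t))<.003; k=np.polyfit(t[g],s[g],1); return np.round([k[0],np.polyval(k,t0)],4)
dm=(u>195)&(u<365)&(v>100)&(v<235)&(z>.030)&(z<.0385)&(abs(J[...,0]+.01)<.07)&(J[...,1]<.122)
bm=(v>60)&(v<135)&(z>.0395)&(z<.047)&(J[...,1]>.115)&(J[...,0]<.06)
def edge(m,rng,col,last):
    out=[]
    for i in rng:
        w=np.where(m[:,i] if col else m[i])[0]
        if len(w): k=w.max() if last else w.min(); out.append(J[k,i] if col else J[i,k])
    return np.array(out)
e=edge(dm,range(215,340),1,0); print("end slope,y",fit(e[:,0],e[:,1],e[:,0].mean()))
b=edge(bm,range(150,390),1,1); print("block",fit(b[:,0],b[:,1],0))
fm=(v>135)&(v<290)&(z>.030)&(z<.040)&(J[...,0]>.042)&(J[...,0]<.1)&(J[...,1]<.105)
f=edge(fm,range(140,280),0,1); print("fence back slope,x",fit(f[:,1],f[:,0],.045),"travel",round(fit(f[:,1],f[:,0],.045)[1]-.067,4))
E
python3 gap.py w4
```

```text
7.4 [0.48385604 0.12953857 0.05844048] [-3.14080567e+00  1.73290909e-03  1.49205976e+00] [ -2.04048703 -10.34710188   4.84529497] [-1.95547139  0.33433436 -0.09399809]
end slope,y [-0.0022  0.1194]
block [-0.0032  0.1203]
fence back slope,x [0.0312 0.0668] travel -0.0002
```

View pics/w4.png

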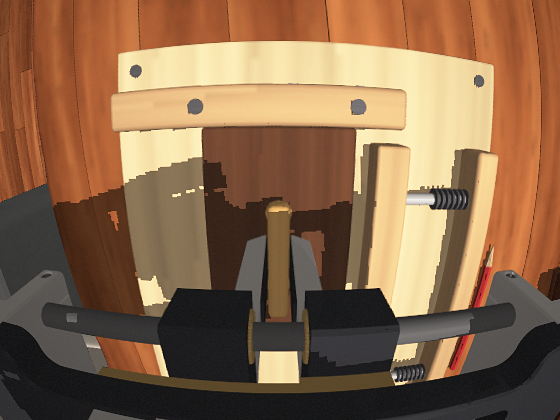

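The drawer front's end meets the block along row 127 with no gap, and is square to it within about 0.001 rad. The fence is untouched, with its face at column 372 against the drawer edge at 354. Now I close up on the fence.

Call:
step_arm(plan=[{"dx": 0,"dy": 0.03,"dz": 0,"rx": 0,"ry": 0,"rz": 0,"claw": 1},{"dx": 0,"dy": 0.03,"dz": 0,"rx": 0,"ry": 0,"rz": 0,"claw": 1},{"dx": 0,"dy": 0.03,"dz": 0,"rx": 0,"ry": 0,"rz": 0,"claw": 1},{"dx": 0,"dy": 0.02,"dz": 0,"rx": 0,"ry": 0,"rz": 0,"claw": 1},{"dx": 0,"dy": 0,"dz": 0,"rx": 0,"ry": 0,"rz": 0,"claw": 1}])

```text
time_s: 7.95
ee_pos: [0.4947, 0.1287, 0.0584]
eef_rot: [-3.14, 0.002, 1.492]
force: [-4.6, -10.9, 7.2]
grip_width: 0.0119
grip_force: 30.0
```

Call:
step_arm(plan=[{"dx": 0,"dy": 0.01,"dz": 0,"rx": 0,"ry": 0,"rz": 0,"claw": 1},{"dx": 0,"dy": 0.01,"dz": 0,"rx": 0,"ry": 0,"rz": 0,"claw": 1},{"dx": 0,"dy": 0,"dz": 0,"rx": 0,"ry": 0,"rz": 0,"claw": 1}])

```text
time_s: 8.25
ee_pos: [0.4965, 0.1285, 0.0584]
eef_rot: [-3.14, 0.002, 1.492]
force: [-4.1, -10.3, 8.0]
grip_width: 0.0118
grip_force: 30.0
```

Call:
step_arm(plan=[{"dx": 0,"dy": 0.01,"dz": 0,"rx": 0,"ry": 0,"rz": 0,"claw": 1},{"dx": 0,"dy": 0.01,"dz": 0,"rx": 0,"ry": 0,"rz": 0,"claw": 1},{"dx": 0,"dy": 0.01,"dz": 0,"rx": 0,"ry": 0,"rz": 0,"claw": 1},{"dx": 0,"dy": 0,"dz": 0,"rx": 0,"ry": 0,"rz": 0,"claw": 1}])

```text
time_s: 8.65
ee_pos: [0.499, 0.1283, 0.0584]
eef_rot: [-3.139, 0.002, 1.492]
force: [-9.9, -10.1, 10.6]
grip_width: 0.012
grip_force: 30.0
```

Call:
step_arm(plan=[{"dx": 0,"dy": 0.01,"dz": 0,"rx": 0,"ry": 0,"rz": 0,"claw": 1},{"dx": 0,"dy": 0.01,"dz": 0,"rx": 0,"ry": 0,"rz": 0,"claw": 1},{"dx": 0,"dy": 0.01,"dz": 0,"rx": 0,"ry": 0,"rz": 0,"claw": 1},{"dx": 0,"dy": 0.01,"dz": 0,"rx": 0,"ry": 0,"rz": 0,"claw": 1},{"dx": 0,"dy": 0.01,"dz": 0,"rx": 0,"ry": 0,"rz": 0,"claw": 1},{"dx": 0,"dy": 0,"dz": 0,"rx": 0,"ry": 0,"rz": 0,"claw": 1},{"dx": 0,"dy": 0,"dz": 0,"rx": 0,"ry": 0,"rz": 0,"claw": 1}])

```text
time_s: 9.35
ee_pos: [0.5035, 0.128, 0.0584]
eef_rot: [-3.137, 0.002, 1.492]
force: [-13.1, -10.5, 13.9]
grip_width: 0.0116
grip_force: 30.0
```

```bash
python3 gap.py w5; python3 - <<'E'
from h import *
ims=[]
for n in("scene","top"):
    p=viewer.camera(n); P=np.array([.565,-.065,.035]); c=p["R"]@P+p["t"]; u=int(p["fx"]*c[0]/c[2]+p["cx"]);v=int(p["fy"]*c[1]/c[2]+p["cy"])
    print(n,u,v); ims.append(cv2.resize(p["img"][max(v-30,0):v+30,max(u-40,0):u+40],(400,300),interpolation=cv2.INTER_CUBIC))
w=cv2.imread("pics/w5.png"); cv2.imwrite("pics/m5.png",np.vstack([np.hstack(ims)[:,:,::-1],cv2.resize(w,(800,600))[0:300]]))
E
```

```text
9.35 [0.50348913 0.12795541 0.05842696] [-3.13746081e+00  2.17360699e-03  1.49214102e+00] [-13.08346038 -10.4645461   13.94622127] [-1.85696853  2.4038728  -0.02806489]
end slope,y [-0.002   0.1193]
block [-0.0031  0.1204]
fence back slope,x [0.0077 0.0727] travel 0.0057
scene 290 201
top 318 208
```

View pics/m5.png

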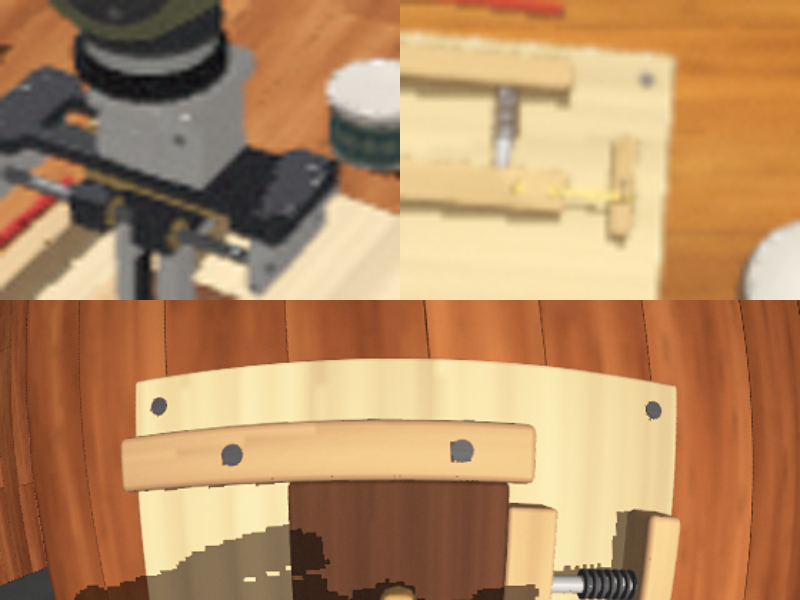

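Call:
step_arm(plan=[{"dx": 0,"dy": 0.01,"dz": -0.003,"rx": 0,"ry": 0,"rz": 0,"claw": 1},{"dx": 0,"dy": 0.01,"dz": 0,"rx": 0,"ry": 0,"rz": 0,"claw": 1},{"dx": 0,"dy": 0.01,"dz": 0,"rx": 0,"ry": 0,"rz": 0,"claw": 1},{"dx": 0,"dy": 0.01,"dz": 0,"rx": 0,"ry": 0,"rz": 0,"claw": 1},{"dx": 0,"dy": 0.005,"dz": 0,"rx": 0,"ry": 0,"rz": 0,"claw": 1},{"dx": 0,"dy": 0,"dz": 0,"rx": 0,"ry": 0,"rz": 0,"claw": 1},{"dx": 0,"dy": 0,"dz": 0,"rx": 0,"ry": 0,"rz": 0,"claw": 1}])

```text
time_s: 10.2
ee_pos: [0.5073, 0.1276, 0.0584]
eef_rot: [-3.136, 0.002, 1.492]
force: [-18.1, -9.7, 14.2]
grip_width: 0.0115
grip_force: 30.0
```

```bash
python3 gap.py w6; python3 - <<'E'
from h import *
p=viewer.camera("top"); u,v=322,208
t=cv2.resize(p["img"][v-20:v+20,u-27:u+27],(400,300),interpolation=cv2.INTER_CUBIC)
w=cv2.imread("pics/w6.png")[90:300,190:470]
cv2.imwrite("pics/m6.png",np.hstack([t[:,:,::-1],cv2.resize(w,(400,300))]))
E
```

```text
10.2 [0.50733034 0.12764013 0.05844218] [-3.13581887e+00  2.40969810e-03  1.49223463e+00] [-18.12135684  -9.74325083  14.20777325] [-1.72736264  3.02862247 -0.09322217]
end slope,y [-0.0014  0.1193]
block [-0.0019  0.1204]
fence back slope,x [0.0127 0.0764] travel 0.0094
```

View pics/m6.png

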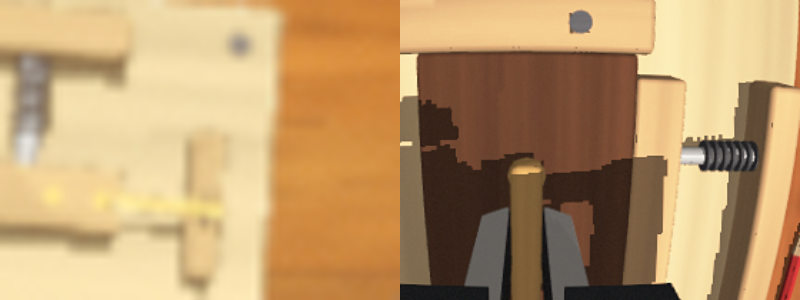

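The top crop shows the brass pointer (row 210) over the middle of the gauge strip. The wrist crop shows the end flush on the block and the long edge flush on the fence, with about 9.4 mm of travel. I let it settle, check it is steady and hand in.

Call:
step_arm(plan=[{"dx": 0,"dy": 0.003,"dz": 0,"rx": 0,"ry": 0,"rz": 0,"claw": 1},{"dx": 0,"dy": 0,"dz": 0,"rx": 0,"ry": 0,"rz": 0,"claw": 1},{"dx": 0,"dy": 0,"dz": 0,"rx": 0,"ry": 0,"rz": 0,"claw": 1},{"dx": 0,"dy": 0,"dz": 0,"rx": 0,"ry": 0,"rz": 0,"claw": 1},{"dx": 0,"dy": 0,"dz": 0,"rx": 0,"ry": 0,"rz": 0,"claw": 1},{"dx": 0,"dy": 0,"dz": 0,"rx": 0,"ry": 0,"rz": 0,"claw": 1}])

```text
time_s: 10.9
ee_pos: [0.5075, 0.1276, 0.0585]
eef_rot: [-3.136, 0.002, 1.492]
force: [-17.9, -9.7, 14.8]
grip_width: 0.012
grip_force: 30.0
```

```bash
python3 gap.py w7 && python3 -c "
from station import hand_in; print(hand_in())"
```

```text
10.9 [0.50751982 0.12761892 0.05845031] [-3.13554762e+00  2.41362508e-03  1.49218101e+00] [-17.92103999  -9.70515159  14.76581962] [-1.70675376  3.20195046 -0.07010481]
end slope,y [-0.0013  0.1193]
block [-0.0027  0.1203]
fence back slope,x [0.0106 0.0766] travel 0.0096
the job is handed in; nothing more can be done
None
```

Handed in with the drawer front still gripped: left end square and tight on the block, long edge pressed flush into the fence at about 9.6 mm of travel (roughly 10 N going by the spring rate), and the pointer near mid-gauge between the pins.

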